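# Nudge the mould cover onto its locating pins

## Robot

A 7-joint arm with a two-finger parallel gripper is mounted at the origin on the work surface. World frame = base frame: x ahead of the robot, y to its left, z up, the work surface at z = 0. Lengths are in m, angles in rad, forces in N, time in s.
With the tool pointing down it reaches from about 0.425 to 1.025 m from the base axis. Payload 3.6 kg.
Tool frame: the origin (TCP) lies at the very end of the fingers, on their centre line; the grasp point (between the pads) lies 19 mm behind it; z points along the fingers, y is the direction in which the jaws open and shut (so a half turn about z gives the same grasp; the last joint's range is limited). The gripper opens to 85 mm and grips with 20 to 120 N. Pads are 22 mm wide; open, the fingers measure 114 mm over their backs; the gripper's body (76 mm by 85 mm) begins 54 mm behind the grasp point. The pads swing forward as they close: fully open they stand 13 mm farther back than shut.
Start: joints at [1.042, 0.591, 0.048, 1.609, -0.033, 0.943, -0.034], TCP at [0.306, -0.657, 0.231] pointing down, gripper open.
Joint ranges: [-2.69, 2.69], [-0.47, 2.24], [-1.27, 1.36], [0.19, 2.51], [-1.53, 4.68], [0.08, 2.07], [-3.09, 3.09]. Speed limits (rad/s): [2.57, 2.57, 3.14, 3.14, 3.14, 3.14, 3.14].

## Interface

Orientations are given as [roll, pitch, yaw] about the fixed x, y, z axes, in that order (R = Rz(yaw) Ry(pitch) Rx(roll)).
In Python, from station import manip gives the robot as it stands.
- The arm moves only by the shell command python3 -m jog 'ROWS'. ROWS is JSON, a list of rows, each an object with "hand": the closure, from 0 (fully open) to 1 (shut); "travel": the shift along the tool's x, y, z in cm, a list of three; "turn": the turn, a rotation vector about the tool's x, y, z in rad, a list of three. In form: [{"hand": hand, "travel": [x, y, z], "turn": [wx, wy, wz]}, ...]. A call has 1 to 8 rows; each row shifts and turns the commanded pose from where the row before left it, along the tool's axes as they then stand; what a row does not reach is not made up. A row lasts 1/8 s, in which the tool goes at most 62.5 mm and 10.7 degrees, less where a joint would pass 70% of its speed; a pose out of reach is approached as far as the arm can. A call is refused whole if a number of a shift passes 6.25 or a number of a turn 0.188, either way. A call with a gripper value outside its range is refused whole. The fingers move at their own pace and stop on an object; the grip force is fixed at half the most. Time passes only in rows, so rows that do not move let the fingers close. It gives the time, the measured TCP pose, the force and the opening at its end, in the units of the state.
- manip.read_state(): the state, without advancing time (a new reading comes with each control period).
- manip.snapshot(name): name is "scene" or "top"; returns a dict with "img" (384x512x3 uint8, blue, green, red), "depth" (384x512 float32, m along the optical axis (not along the pixel's ray), 0 where there is no reading), "K" (3x3 intrinsics, pixels), "R" (3x3) and "t" (3): a world point X has camera coordinates R X + t. Camera axes: x right, y down, z forward; pixel columns grow to the right and rows downward; lengths in m; the calibration is good to about 2 mm. A picture is of the moment at which its call begins.
- manip.hand_in(): hands the job in, once; it reports no verdict.
Trained networks look in the newest picture that a camera, given by its name, has taken for a name from the list of things; names that differ only in an ending like _2 or _b are one class to them, and where a whole thing is asked for, a point or a joint stands for the part that bears it (a point fixed in the world has none). Each returns a list of dicts, best first, with "conf" (0 to 1); they miss things now and then, are a little off and sometimes report something else, mostly with a low value. They report only what shows in the picture. A call takes as long as a camera call.
- manip.silhouettes(target, camera): "pixels" (384x512 bool, what is visible of it) and "position" ([row, column] in pixels, amid what is visible of it).
The state is a dict: "time_s": time; "q": joint angles; "joint_vel": joint speeds; "joint_efforts": joint torques, N m; "eef_pos": TCP position; "tcp_rot": TCP orientation; "force": force on the tool from outside, world axes, zero at the start; "moment": the same for the moment, N m; "grip_width": finger opening in m.
Only numpy, scipy, OpenCV 4.12 (cv2) and the standard library are available. Lean on these libraries where they do the work, as an engineer would, in place of code of your own. Each camera call takes 0.05 s, during which the arm holds its last target.

## Task

Close the casting mould: nudge the white cover along the wooden ledge and out over the bed until its two holes drop over the two steel locating pins and it lies flat on the bed, then back away. Only push it: do not lift it, do not touch the capped brass pouring neck on top of it, and leave the tub, the jar and the brush where they are.

Things in the scene. Friction and masses are not known exactly. Their poses are not given: they have to be found in the camera images.
- bed: Lower mould half, fixed. Origin: on the bench, mid-way between the two pins; x from the ledge towards the pins (roughly away from the robot), y along the line of pins, z up. Dark bed: x -40 to 80, y -105 to 105 mm, flat top at z = 20 mm. Pale wooden ledge on the robot's side: x -180 to -40, y -105 to 105 mm, flat top at z = 32 mm. No walls or fences.
- seat (a point): Point on the bed's top (x = 15, y = 0, z = 20 mm of the bed) where the cover's origin comes to lie when it is seated, at the bed's yaw. A gap of 5 mm then stays between the cover's rear edge and the ledge, and the cover's top is 3 mm above the ledge's top.
- pin_left (a point): Tip of the steel pin at bed (0, 50) mm. Pins are 12 mm in diameter, 10 mm tall above the bed (tip at z = 30 mm, 2 mm lower than the ledge): the lower 3 mm straight, then a bullet nose tapering to 3 mm diameter at the tip.
- pin_right (a point): Tip of the same kind of pin at bed (0, -50) mm.
- cover: Loose white plate 100 (its x) x 150 (its y) x 15 mm, 0.3 to 0.6 kg. Origin: centre of its underside, z up. Starts flat on the ledge, turned up to 15 degrees and up to 25 mm to one side. Pushed forward (bed +x) it overhangs the ledge, rides on the pin tips, tips forward a little, and drops when the holes meet the pins.
- hole_left (a point): Centre of the left through hole, 17 mm in diameter, at the cover's underside: cover x = -15, y = +50 mm, so nearer its rear edge (towards the robot). It belongs over pin_left.
- hole_right (a point): Centre of the right hole, the same at cover x = -15, y = -50 mm. It belongs over pin_right.
- neck: Brass pouring neck with a black cap, part of the cover, at the middle of its top: 26 mm in diameter, 25 mm tall. Origin at its foot. Not to be touched.
- tub: Bystander: open white plastic tub, 76 mm across, 65 mm tall, standing left of the bed. Origin: centre of its underside.
- jar: Bystander: amber jar with white lid, 56 mm across, 100 mm tall, standing right of the bed. Origin: centre of its underside.
- brush: Bystander: flat brush 190 mm long lying beyond the bed. Origin: under its middle.

How it is judged:
At the end, for the whole second after the job is handed in: Both holes within 4 mm of their pins sideways, the cover's underside within 2 mm of the bed's top and level within 2 degrees, and the cover at rest (horizontal distance between hole_left and pin_left below 0.004 m and horizontal distance between hole_right and pin_right below 0.004 m and z of cover in the frame of bed between 0.018 and 0.022 m and angle between cover's own z axis and vertical below 0.035 rad and linear speed of cover below 0.01 m/s and angular speed of cover below 0.1 rad/s); the robot touches nothing.
It fails at once if the cover is lifted more than 8 mm above the ledge (z of cover in the frame of bed above 0.04 m).
It fails at once if the cover is tipped by more than 20 degrees (angle between cover's own z axis and vertical above 0.35 rad).
It fails at once if the pouring neck is touched (contact force between any of the fingers, the arm and neck above 0.5 N).
It fails at once if the tub, the jar or the brush is moved more than 20 mm, or the tub or jar tipped (distance of any of tub, jar, brush from where it was at the start of the episode above 0.02 m or angle between any of tub, jar's own z axis and vertical above 0.3 rad).
It also fails if it takes over 64 s, if anything falls off the work surface, if the arm or the gripper's body presses on something with over 40 N, if the wrist force passes 120 N, or if a joint passes its speed limit or range.

## Working session

There is one attempt and no reset: what is moved stays moved. The work goes in short steps, Python scripts to look and compute and a shell command to move; the robot and the scene stay as the last step left them, time stands still between calls to the robot, and variables do not carry over. Pictures are saved under pics/ and viewed, and the job is handed in when it is done.

```bash
mkdir -p pics; ls; python3 - <<'E'
from station import manip
import cv2
s=manip.read_state()
for k in s: print(k,s[k])
for c in("scene","top"):
    d=manip.snapshot(c); cv2.imwrite(f"pics/{c}0.png",d["img"]); print(d["K"],d["R"],d["t"])
E
```

```text
pics
time_s 0.0
q [ 1.04150892  0.59210001  0.04828479  1.60984013 -0.03331719  0.94271198
 -0.03368479]
joint_vel [ 0.0005692   0.00107454  0.00125674  0.00189964  0.00063736 -0.00134169
 -0.00184849]
joint_efforts [-2.06726458e-03 -5.48686445e+01  1.54598605e+00 -1.98126000e+01
  9.45121050e-03  8.77873652e-03 -7.27034433e-06]
eef_pos [ 0.30570431 -0.6564712   0.23014767]
tcp_rot [-3.13934023e+00  1.03864892e-04  4.35885194e-01]
force [-0.38723136 -0.27648219  0.19469767]
moment [ 0.03411509  0.00378852 -0.02017644]
grip_width 0.08558372518887664
[[398.0231042    0.         257.08903064]
 [  0.         398.0231042  193.63332793]
 [  0.           0.           1.        ]] [[ 0.62520742  0.78025326 -0.01790357]
 [ 0.47490017 -0.39853564 -0.78462677]
 [-0.61934281  0.48205207 -0.61970985]] [-0.44947734 -0.23776309  1.15442863]
[[363.71838209   0.         257.92368923]
 [  0.         363.71838209 187.83232723]
 [  0.           0.           1.        ]] [[-9.62141533e-03 -9.99953666e-01  3.06129149e-04]
 [-9.76037055e-01  9.32473608e-03 -2.17404499e-01]
 [ 2.17391571e-01 -2.39053237e-03 -9.76081549e-01]] [0.06321415 0.66475582 0.74112958]
```

View pics/scene0.png

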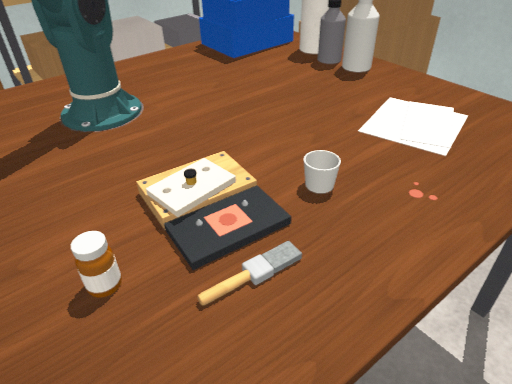

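View pics/top0.png

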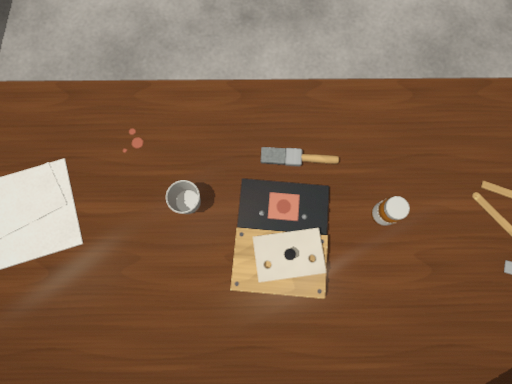

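Scene: the cover lies on the ledge and the pins show at about top (262,213) and (305,217). The holes are at (267,264) and (312,258), the neck at (290,254). The tub and jar are well to the sides. Next I measure these points.

```bash
cat > h.py <<'E'
from station import manip
import cv2, numpy as np
def ray(d,uv,z):
    K,R,t=d["K"],d["R"],d["t"]
    r=R.T@np.linalg.inv(K)@np.array([uv[0],uv[1],1.]); c=-R.T@t
    return c+r*(z-c[2])/r[2]
def proj(d,X):
    p=d["K"]@(d["R"]@np.asarray(X)+d["t"]); return p[:2]/p[2]
E
python3 - <<'E'
from h import *
for c,box in(("top",(220,170,120,130)),("scene",(130,140,170,130))):
    d=manip.snapshot(c); x,y,w,h=box
    im=cv2.resize(d["img"][y:y+h,x:x+w],None,fx=4.5,fy=4.5,interpolation=cv2.INTER_CUBIC)
    cv2.imwrite(f"pics/{c}z.png",im)
    for n in("bed","cover","neck","pin_left","pin_right","hole_left","hole_right","tub","jar","brush"):
        z=dict(bed=.02,cover=.047,neck=.06,pin_left=.03,pin_right=.03,hole_left=.032,hole_right=.032,tub=.03,jar=.1,brush=.01)[n]
        for r in manip.silhouettes(n,c)[:3]:
            p=r["position"]; print(c,n,round(r["conf"],2),np.round(p,1),r["pixels"].sum(),ray(d,(p[1],p[0]),z).round(4))
E
```

```text
top bed 0.61 [221.2 277.9] 6916 [0.5967 0.0107 0.02  ]
top cover 0.95 [252.9 286.2] 2999 [ 0.5223 -0.0047  0.047 ]
top cover 0.45 [223.7 279.9] 7451 [0.5875 0.0079 0.047 ]
top neck 0.43 [254.8 290.4] 91 [ 0.5176 -0.0127  0.06  ]
top pin_left 0.86 [220.  277.3] 7299 [0.5982 0.0126 0.03  ]
top pin_left 0.19 [254.3 289.9] 2914 [ 0.5198 -0.0143  0.03  ]
top pin_right 0.8 [221.2 275.1] 7368 [0.5955 0.0178 0.03  ]
top hole_left 0.96 [252.5 289. ] 3035 [ 0.5238 -0.0122  0.032 ]
top hole_right 0.65 [253.5 290.7] 3155 [ 0.5215 -0.016   0.032 ]
top hole_right 0.57 [223.4 273.9] 7185 [0.5902 0.0207 0.032 ]
top tub 0.6 [200.9 183.1] 844 [0.6453 0.2322 0.03  ]
top jar 0.95 [212.3 387.6] 823 [ 0.6033 -0.2189  0.1   ]
top jar 0.15 [225.2 274. ] 7023 [0.5781 0.0237 0.1   ]
top brush 0.93 [154.6 290.5] 1019 [ 0.7626 -0.0245  0.01  ]
top brush 0.59 [210.1 385.9] 782 [ 0.6221 -0.2479  0.01  ]
top brush 0.42 [221.8 277.1] 7200 [0.5966 0.0121 0.01  ]
scene bed 0.64 [217.5 220.4] 7496 [ 0.6206 -0.0097  0.02  ]
scene cover 0.79 [184.2 191.2] 2783 [ 0.5274 -0.0135  0.047 ]
scene neck 0.69 [175.1 191.2] 176 [ 0.5173 -0.0055  0.06  ]
scene pin_left 0.91 [220. 223.] 7279 [ 0.6391 -0.0158  0.03  ]
scene pin_left 0.53 [175.2 192.6] 187 [0.481  0.0158 0.03  ]
scene pin_right 0.68 [216.1 225. ] 7518 [ 0.6326 -0.0067  0.03  ]
scene pin_right 0.53 [175.4 191. ] 174 [0.4794 0.0128 0.03  ]
scene pin_right 0.44 [185.2 191.2] 2698 [ 0.5095 -0.005   0.03  ]
scene hole_left 0.79 [187.9 191.6] 2784 [ 0.5203 -0.0104  0.032 ]
scene hole_right 0.84 [189.3 183.6] 2705 [ 0.5139 -0.0253  0.032 ]
scene hole_right 0.6 [261.2  97.2] 2424 [ 0.5912 -0.2344  0.032 ]
scene tub 0.63 [168.7 318.5] 1269 [0.6358 0.2366 0.03  ]
scene jar 0.8 [263.7  96.9] 2212 [ 0.6675 -0.2457  0.1   ]
scene brush 0.86 [269.3 257.6] 1970 [ 0.758 -0.03   0.01 ]
```

View pics/topz.png

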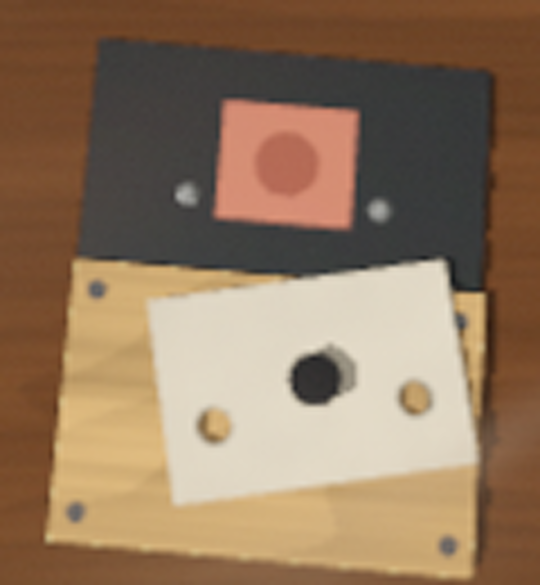

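View pics/scenez.png

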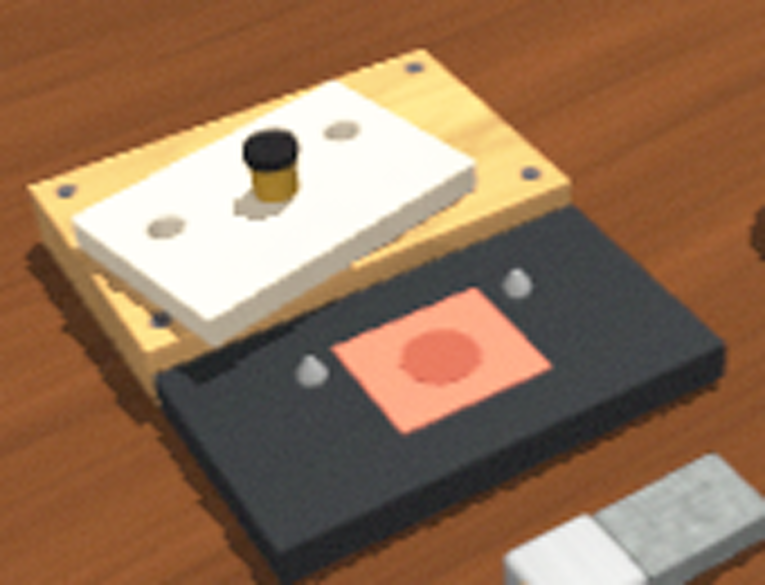

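In the 4.5x top crop the pin tips are at (187,193) and (379,210), and the cover corners at (148,300), (446,260), (475,463), (177,504). In the scene crop the pin tips are at (516,272) and (312,360). I fit the poses of bed and cover to these.

```bash
cat >> h.py <<'E'
from scipy.optimize import least_squares
def fit(ds,obs,z0=None):
    # obs: list (cam,(u,v),(X,Y,Z) model), planar pose
    def res(p):
        c,s=np.cos(p[2]),np.sin(p[2]); o=[]
        for cam,uv,m in obs:
            X=[p[0]+c*m[0]-s*m[1],p[1]+s*m[0]+c*m[1],m[2]]
            o+=list(proj(ds[cam],X)-uv)
        return np.array(o)
    r=least_squares(res,[.55,0,0],loss="soft_l1"); return r.x,res(r.x).reshape(-1,2)
def crop(p,o,f=4.5): return (o[0]+(p[0]+.5)/f-.5,o[1]+(p[1]+.5)/f-.5)
E
cat > f0.py <<'E'
from h import *
ds={c:manip.snapshot(c) for c in("top","scene")}
T=lambda x,y:crop((x,y),(220,170)); S=lambda x,y:crop((x,y),(130,140))
topb=[("top",T(187,193),(0,.05,.030)),("top",T(379,210),(0,-.05,.030)),
 ("top",T(98,39),(.08,.105,.02)),("top",T(491,72),(.08,-.105,.02)),
 ("top",T(74,259),(-.04,.105,.032)),("top",T(487,292),(-.04,-.105,.032)),
 ("top",T(46,543),(-.18,.105,.032)),("top",T(474,578),(-.18,-.105,.032))]
scb=[("scene",S(516,271),(0,.05,.030)),("scene",S(312,358),(0,-.05,.030)),
 ("scene",S(722,346),(.08,.105,.02)),("scene",S(284,550),(.08,-.105,.02)),
 ("scene",S(570,183),(-.04,.105,.032)),("scene",S(155,352),(-.04,-.105,.032)),
 ("scene",S(427,49),(-.18,.105,.032)),("scene",S(30,185),(-.18,-.105,.032))]
topc=[("top",T(*p),m) for p,m in [((148,300),(.05,.075,.047)),((446,260),(.05,-.075,.047)),((475,463),(-.05,-.075,.047)),((177,504),(-.05,.075,.047)),((215,424),(-.015,.05,.045)),((416,397),(-.015,-.05,.045))]]
scc=[("scene",S(*p),m) for p,m in [((474,165),(.05,.075,.047)),((214,323),(.05,-.075,.047)),((74,218),(-.05,-.075,.047)),((336,82),(-.05,.075,.047))]]
for n,a,b in(("bed",topb,scb),("cover",topc,scc)):
    for o in(a,b,a+b):
        p,r=fit(ds,o); print(n,p.round(4),np.degrees(p[2]).round(2),"rms px",np.sqrt((r**2).mean()).round(2)); 
    print(r.round(1).tolist())
E
python3 f0.py
```

```text
bed [ 6.12e-01 -4.00e-04 -9.26e-02] -5.31 rms px 0.3
bed [ 0.6137  0.001  -0.0958] -5.49 rms px 0.86
bed [ 6.127e-01  2.000e-04 -9.390e-02] -5.38 rms px 0.74
[[-0.1, -0.5], [0.2, -0.7], [-0.4, -0.4], [-0.4, -0.6], [-0.3, -0.2], [-0.7, 0.2], [-0.2, -0.3], [-0.6, 0.2], [0.0, -0.1], [-0.6, -0.0], [1.4, -1.1], [-1.7, 0.7], [0.3, -0.8], [-2.2, -0.1], [-1.2, -0.6], [-0.7, 0.0]]
cover [ 0.5197 -0.0106  0.1211] 6.94 rms px 0.32
cover [ 0.5221 -0.0091  0.1292] 7.4 rms px 0.5
cover [ 0.5203 -0.0099  0.1224] 7.01 rms px 0.59
[[-0.3, -0.4], [-0.6, -0.3], [0.6, -0.3], [-0.8, -0.2], [-0.2, -0.1], [-0.3, -0.2], [0.3, -0.5], [-1.6, -0.5], [-1.1, 0.1], [-0.5, -0.3]]
```

Both cameras agree to about 2 mm. The bed is at (0.612, 0.000) with yaw -5.35°. In the bed frame the cover is at (-91, -18.5) mm, turned +12.3°.

Plan:
1. Push the right side with two half-open fingers square to the bed. This fixes yaw and y.
2. Push the rear edge with two fingers until the cover drops.

First I turn the tool and go above the right side.

```bash
python3 -m jog '[{"hand":0.4,"travel":[0,0,0],"turn":[0,0,-0.174]},{"hand":0.4,"travel":[0,0,0],"turn":[0,0,-0.174]},{"hand":0.4,"travel":[0,0,0],"turn":[0,0,-0.174]},{"hand":0.4,"travel":[0,0,0],"turn":[0,0,-0.174]},{"hand":0.4,"travel":[0,0,0],"turn":[0,0,-0.174]},{"hand":0.4,"travel":[0,0,0],"turn":[0,0,-0.174]},{"hand":0.4,"travel":[0,0,0],"turn":[0,0,0]}]'
python3 -m jog '[{"hand":0.4,"travel":[4.4,1.2,0],"turn":[0,0,0]},{"hand":0.4,"travel":[4.4,1.2,0],"turn":[0,0,0]},{"hand":0.4,"travel":[4.4,1.2,0],"turn":[0,0,0]},{"hand":0.4,"travel":[4.4,1.2,0],"turn":[0,0,0]},{"hand":0.4,"travel":[4.4,1.2,0],"turn":[0,0,0]},{"hand":0.4,"travel":[4.4,1.2,0],"turn":[0,0,0]},{"hand":0.4,"travel":[4.4,1.2,0],"turn":[0,0,0]},{"hand":0.4,"travel":[4.4,1.2,0],"turn":[0,0,0]}]'
cat > st.py <<'E'
from h import *
s=manip.read_state(); p=s["eef_pos"]; B=np.array([.612,0]); a=np.radians(-5.35)
d=p[:2]-B; print("t",round(s["time_s"],2),"bed mm",(1e3*np.array([np.cos(a)*d[0]+np.sin(a)*d[1],-np.sin(a)*d[0]+np.cos(a)*d[1],p[2]])).round(1),"rpy",np.degrees(s["tcp_rot"]).round(2),"F",s["force"].round(1),"w",round(s["grip_width"],4),"q7",s["q"][6].round(2))
E
python3 st.py
```

```text
time_s: 2.17
eef_pos: [0.3057, -0.6574, 0.2312]
tcp_rot: [3.141, -0.0, 1.478]
force: [0.2, 0.1, 0.8]
grip_width: 0.0514
time_s: 3.18
eef_pos: [0.4342, -0.3142, 0.2316]
tcp_rot: [3.141, 0.0, 1.476]
force: [0.6, 0.3, 0.4]
grip_width: 0.0514
t 3.17 bed mm [-147.7 -329.4  231.6] rpy [1.7995e+02 3.0000e-02 8.4580e+01] F [0.6 0.3 0.4] w 0.0514 q7 0.29
```

```bash
python3 -m jog '[{"hand":0.4,"travel":[4.0,1.1,0],"turn":[0,0,0]},{"hand":0.4,"travel":[4.0,1.1,0],"turn":[0,0,0]},{"hand":0.4,"travel":[4.0,1.1,2],"turn":[0,0,0]},{"hand":0.4,"travel":[3.5,1.1,4],"turn":[0,0,0]},{"hand":0.4,"travel":[2.0,0.5,4],"turn":[0,0,0]},{"hand":0.4,"travel":[0,0,3],"turn":[0,0,0]},{"hand":0.4,"travel":[0,0,0],"turn":[0,0,0]},{"hand":0.4,"travel":[0,0,0],"turn":[0,0,0]}]'
python3 st.py
cat > pic.py <<'E'
import sys
from h import *
for c,(x,y,w,h) in(("top",(200,160,170,130)),("scene",(110,120,190,142))):
    d=manip.snapshot(c)
    cv2.imwrite(f"pics/{c}_{sys.argv[1]}.png",cv2.resize(d["img"][y:y+h,x:x+w],None,fx=4,fy=4,interpolation=cv2.INTER_CUBIC))
E
python3 pic.py a
```

```text
time_s: 4.18
eef_pos: [0.499, -0.1461, 0.1022]
tcp_rot: [3.14, 0.001, 1.478]
force: [-0.5, 0.3, 0.1]
grip_width: 0.051
t 4.17 bed mm [ -98.8 -156.   102.2] rpy [1.7992e+02 3.0000e-02 8.4680e+01] F [-0.5  0.3  0.1] w 0.051 q7 -0.18
```

View pics/scene_a.png

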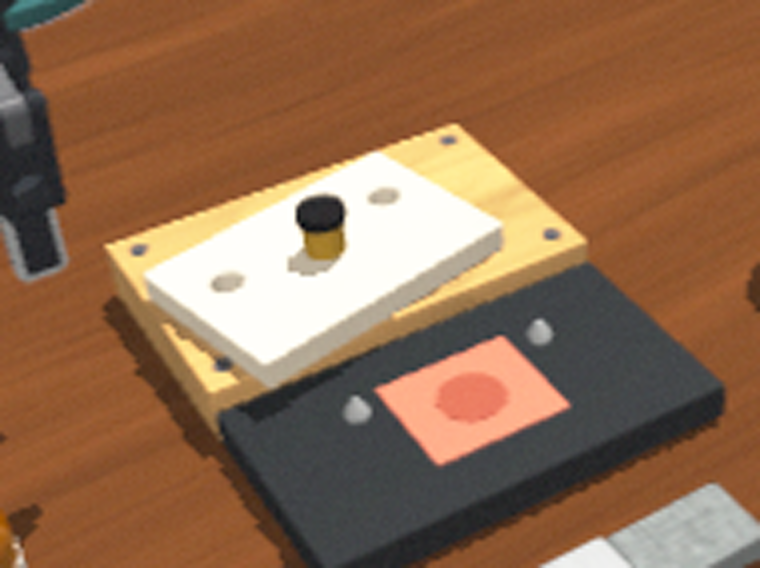

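View pics/top_a.png

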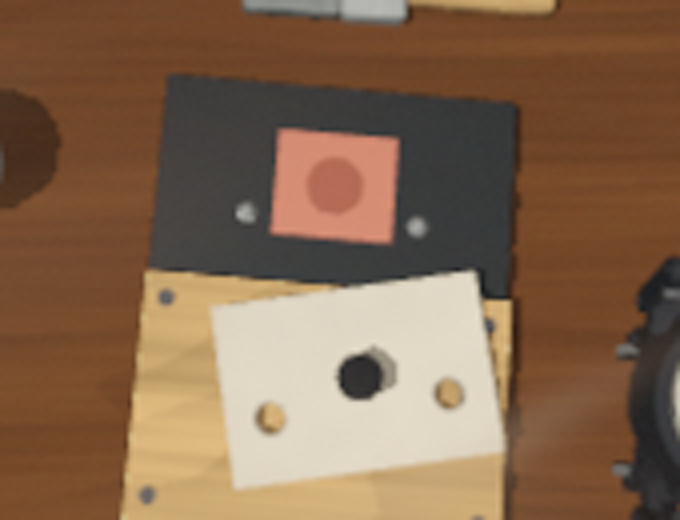

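The gripper is right of the cover. In the scene view, the front finger's tip bottom is at about crop (45,275). I use it to get the true tip height.

```bash
python3 - <<'E'
from h import *
d=manip.snapshot("scene"); top=manip.snapshot("top")
s=manip.read_state();p=s["eef_pos"]; a=np.radians(-5.35); bx=np.array([np.cos(a),np.sin(a),0]); by=np.array([-np.sin(a),np.cos(a),0])
for off in(.0255,.04):
  for w in(-.011,.011):
    for z in(0,.005,.010): 
        q=proj(d,p+bx*off+by*w+[0,0,z]); print(off,w,z,((q-[110,120])*4).round(0))
D=d["depth"][150:200,105:140]
K,R,t=d["K"],d["R"],d["t"]
vv,uu=np.mgrid[150:200,105:140]; P=np.stack([(uu-K[0,2])/K[0,0]*D,(vv-K[1,2])/K[1,1]*D,D],-1)-t
W=P@R; rel=W-p; m=(D>0)&(W[...,2]>.06)
X=np.stack([rel[m]@bx,rel[m]@by,rel[m][:,2]],-1)
for lo in np.arange(-.01,.05,.005):
    k=(X[:,2]>=lo)&(X[:,2]<lo+.005)
    if k.sum(): print("z",lo.round(3),k.sum(),"bx",X[k,0].min().round(3),X[k,0].max().round(3),"by",X[k,1].min().round(3),X[k,1].max().round(3))
E
```

```text
0.0255 -0.011 0 [ 15. 281.]
0.0255 -0.011 0.005 [ 12. 271.]
0.0255 -0.011 0.01 [  9. 262.]
0.0255 0.011 0 [ 64. 263.]
0.0255 0.011 0.005 [ 62. 254.]
0.0255 0.011 0.01 [ 59. 245.]
0.04 -0.011 0 [ 25. 298.]
0.04 -0.011 0.005 [ 22. 288.]
0.04 -0.011 0.01 [ 20. 279.]
0.04 0.011 0 [ 75. 280.]
0.04 0.011 0.005 [ 73. 271.]
0.04 0.011 0.01 [ 70. 261.]
z 0.0 11 bx 0.031 0.033 by -0.006 0.01
z 0.005 25 bx -0.026 0.038 by -0.01 0.01
z 0.01 33 bx -0.026 0.04 by -0.01 0.012
z 0.015 40 bx -0.026 0.042 by -0.01 0.011
z 0.02 36 bx -0.027 0.042 by -0.01 0.012
z 0.025 36 bx -0.023 0.042 by -0.01 0.012
z 0.03 35 bx 0.028 0.042 by -0.01 0.011
z 0.035 25 bx 0.025 0.043 by -0.01 0.008
z 0.045 10 bx -0.025 0.056 by -0.013 0.004
```

Finger half-width is 11 mm and the tips are about 3 mm above the TCP. I lower beside the ledge and push the side to TCP bed y of about -86.

```bash
python3 -m jog '[{"hand":0.4,"travel":[1,0,3],"turn":[0,0,0]},{"hand":0.4,"travel":[2,0.4,3],"turn":[0,0,0]},{"hand":0.4,"travel":[0.4,0.3,0.6],"turn":[0,0,0]},{"hand":0.4,"travel":[0,0,0],"turn":[0,0,0]},{"hand":0.4,"travel":[0.5,0,0],"turn":[0,0,0]},{"hand":0.4,"travel":[0.5,0,0],"turn":[0,0,0]},{"hand":0.4,"travel":[0,0,0],"turn":[0,0,0]}]'
python3 st.py
python3 -m jog '[{"hand":0.4,"travel":[0.3,0,0],"turn":[0,0,0]},{"hand":0.4,"travel":[0.3,0,0],"turn":[0,0,0]},{"hand":0.4,"travel":[0.3,0,0],"turn":[0,0,0]},{"hand":0.4,"travel":[0.3,0,0],"turn":[0,0,0]},{"hand":0.4,"travel":[0,0,0],"turn":[0,0,0]}]'
python3 st.py
```

```text
time_s: 5.25
eef_pos: [0.5094, -0.1026, 0.0359]
tcp_rot: [3.141, 0.0, 1.48]
force: [-0.7, -0.0, 1.2]
grip_width: 0.0512
t 5.25 bed mm [ -92.5 -111.7   35.9] rpy [1.7996e+02 2.0000e-02 8.4780e+01] F [-0.7 -0.   1.2] w 0.0512 q7 -0.3
time_s: 5.88
eef_pos: [0.5092, -0.0915, 0.0353]
tcp_rot: [-3.139, 0.002, 1.479]
force: [-2.6, -4.4, 2.8]
grip_width: 0.0511
t 5.88 bed mm [ -93.8 -100.7   35.3] rpy [-1.7987e+02  1.0000e-01  8.4760e+01] F [-2.6 -4.4  2.8] w 0.0511 q7 -0.32
```

```bash
python3 -m jog '[{"hand":0.4,"travel":[0.3,0,0],"turn":[0,0,0]},{"hand":0.4,"travel":[0.3,0,0],"turn":[0,0,0]},{"hand":0.4,"travel":[0.3,0,0],"turn":[0,0,0]},{"hand":0.4,"travel":[0.3,0,0],"turn":[0,0,0]},{"hand":0.4,"travel":[0,0,0],"turn":[0,0,0]}]'
python3 st.py; python3 pic.py b
```

```text
time_s: 6.5
eef_pos: [0.5108, -0.0787, 0.0352]
tcp_rot: [-3.14, 0.001, 1.48]
force: [-2.0, -4.3, 3.1]
grip_width: 0.051
t 6.5 bed mm [-93.4 -87.8  35.2] rpy [-1.7993e+02  3.0000e-02  8.4780e+01] F [-2.  -4.3  3.1] w 0.051 q7 -0.33
```

View pics/scene_b.png

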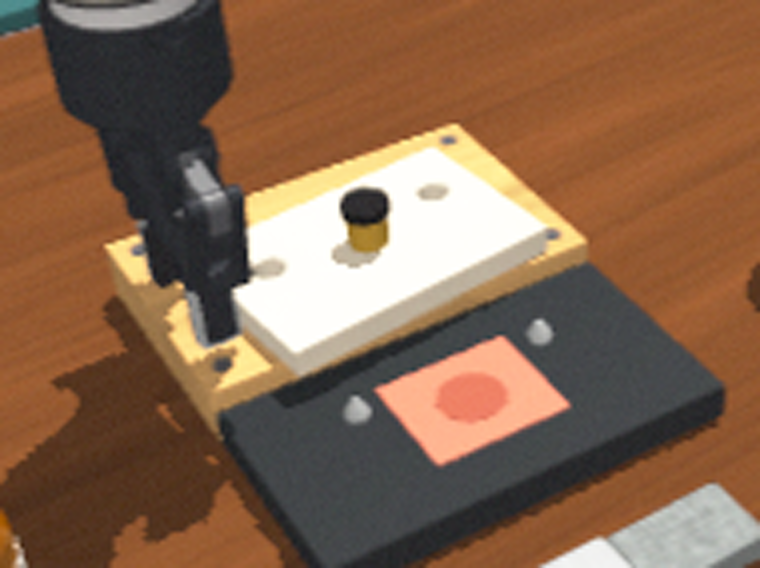

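View pics/top_b.png

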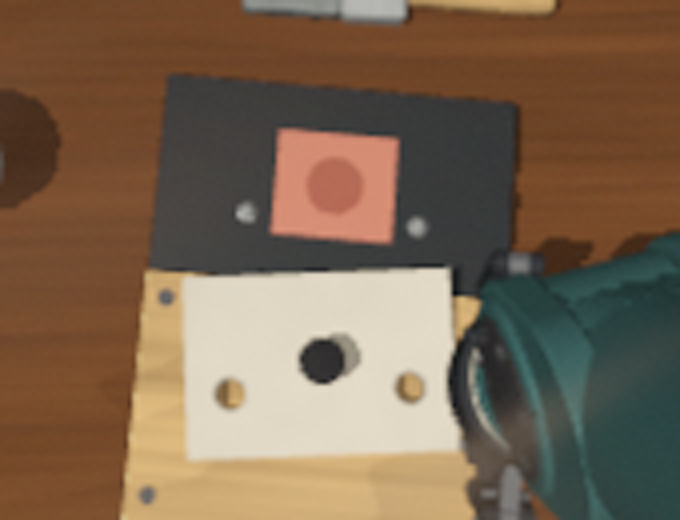

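The cover turned clockwise but is still rotated relative to the bed. Its corners are at top crop (183,279), (450,267), (187,459) and its holes at (230,393), (410,387).

```bash
cat > fc.py <<'E'
import sys,json
from h import *
# args: dict of name->[u,v] in 4x top crop; prints cover in bed frame
d={"top":manip.snapshot("top")}
M=dict(fl=(.05,.075,.047),fr=(.05,-.075,.047),rl=(-.05,.075,.047),rr=(-.05,-.075,.047),hl=(-.015,.05,.045),hr=(-.015,-.05,.045))
o=[("top",crop(v,(200,160),4),M[k]) for k,v in json.loads(sys.argv[1]).items()]
p,r=fit(d,o); a=np.radians(-5.35); dx=p[:2]-[.612,0]
print("cover bed mm",(1e3*np.array([np.cos(a)*dx[0]+np.sin(a)*dx[1],-np.sin(a)*dx[0]+np.cos(a)*dx[1]])).round(1),"yaw",np.degrees(p[2]-a).round(2),"res",np.abs(r).max().round(2))
E
python3 fc.py '{"fl":[183,279],"fr":[450,267],"rl":[187,459],"hl":[230,393],"hr":[410,387]}'
```

```text
cover bed mm [-84.3   2.1] yaw 6.76 res 0.45
```

Now the cover is at (-84, +2) with yaw +6.8°, so y is good. The rear push will take out the yaw. I back off, rise, turn 90° and go behind the cover.

```bash
python3 -m jog '[{"hand":0.4,"travel":[-1.5,0,0],"turn":[0,0,0]},{"hand":0.4,"travel":[-2.5,0,0],"turn":[0,0,0]},{"hand":0.4,"travel":[0,0,4.0],"turn":[0,0,0]}]' --help 2>/dev/null | head -0; python3 st.py
```

```text
t 6.65 bed mm [-93.4 -87.9  35.2] rpy [-1.7993e+02  2.0000e-02  8.4770e+01] F [-2.4 -3.   2.2] w 0.0511 q7 -0.33
```

That call did not run, which is lucky: its z had the wrong sign (tool +z is down). Corrected version:

```bash
python3 -m jog '[{"hand":0.4,"travel":[-1.5,0,0],"turn":[0,0,0]},{"hand":0.4,"travel":[-2.0,0,0],"turn":[0,0,0]},{"hand":0.1,"travel":[0,0,-4.0],"turn":[0,0,0]},{"hand":0.1,"travel":[0,0,-4.0],"turn":[0,0,0]},{"hand":0.1,"travel":[0,0,-2],"turn":[0,0,0]},{"hand":0.1,"travel":[0,0,0],"turn":[0,0,0]}]'
python3 st.py
python3 -m jog '[{"hand":0.1,"travel":[0,0,0],"turn":[0,0,0.175]},{"hand":0.1,"travel":[0,0,0],"turn":[0,0,0.175]},{"hand":0.1,"travel":[0,0,0],"turn":[0,0,0.175]},{"hand":0.1,"travel":[0,0,0],"turn":[0,0,0.175]},{"hand":0.1,"travel":[0,0,0],"turn":[0,0,0.175]},{"hand":0.1,"travel":[0,0,0],"turn":[0,0,0.175]},{"hand":0.1,"travel":[0,0,0],"turn":[0,0,0.175]},{"hand":0.1,"travel":[0,0,0],"turn":[0,0,0.175]}]'
python3 -m jog '[{"hand":0.1,"travel":[0,0,0],"turn":[0,0,0.173]},{"hand":0.1,"travel":[0,0,0],"turn":[0,0,0]}]'
python3 st.py
```

```text
time_s: 7.4
eef_pos: [0.5105, -0.1135, 0.1368]
tcp_rot: [3.136, -0.001, 1.479]
force: [0.1, 0.1, -0.8]
grip_width: 0.0768
t 7.4 bed mm [ -90.5 -122.5  136.8] rpy [ 1.7966e+02 -5.0000e-02  8.4750e+01] F [ 0.1  0.1 -0.8] w 0.0768 q7 -0.21
time_s: 8.4
eef_pos: [0.508, -0.1133, 0.1339]
tcp_rot: [3.142, 0.001, 0.074]
force: [-0.7, 0.2, -0.4]
grip_width: 0.0767
time_s: 8.65
eef_pos: [0.508, -0.1132, 0.1341]
tcp_rot: [3.141, 0.001, -0.091]
force: [0.4, 0.3, 0.3]
grip_width: 0.0769
t 8.65 bed mm [ -93.  -122.4  134.1] rpy [ 1.7995e+02  8.0000e-02 -5.2100e+00] F [0.4 0.3 0.3] w 0.0769 q7 -1.37
```

```bash
python3 -m jog '[{"hand":0.1,"travel":[-2.7,-2,0],"turn":[0,0,0]},{"hand":0.1,"travel":[-2.7,-4,0],"turn":[0,0,0]},{"hand":0.1,"travel":[-2.6,-4,0],"turn":[0,0,0]},{"hand":0.1,"travel":[0,-2.3,0],"turn":[0,0,0]},{"hand":0.1,"travel":[0,0,3],"turn":[0,0,0]},{"hand":0.1,"travel":[0,0,3],"turn":[0,0,0]},{"hand":0.1,"travel":[0,0,0],"turn":[0,0,0]}]'
python3 st.py; python3 pic.py c
```

```text
time_s: 9.52
eef_pos: [0.4387, 0.0165, 0.0736]
tcp_rot: [3.141, 0.004, -0.091]
force: [-1.0, -0.0, -0.1]
grip_width: 0.0769
t 9.53 bed mm [-174.1    0.3   73.6] rpy [179.96   0.25  -5.2 ] F [-1.  -0.  -0.1] w 0.0769 q7 -1.57
```

View pics/scene_c.png

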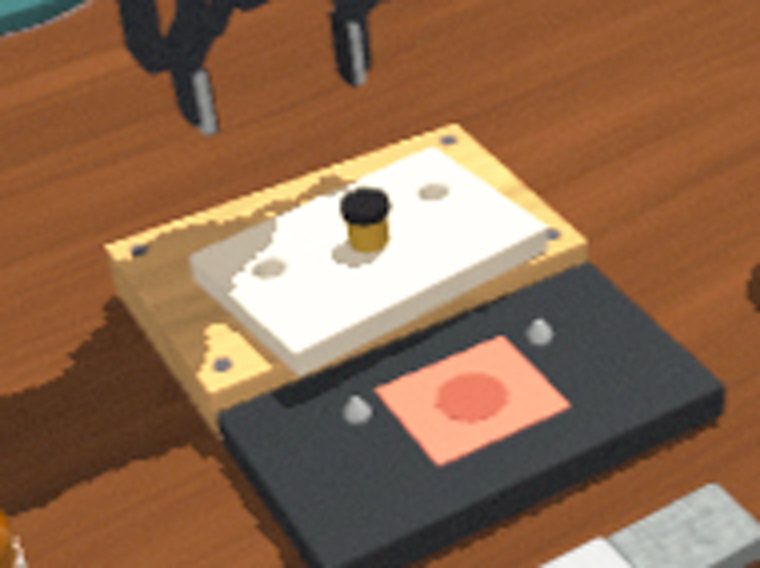

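View pics/top_c.png

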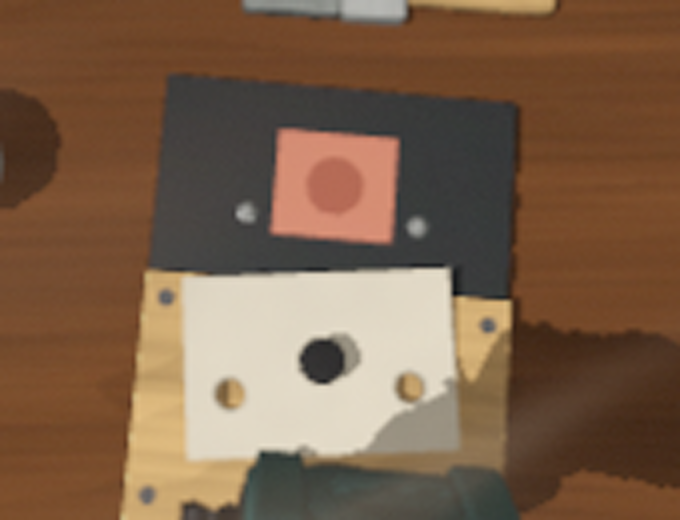

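The gripper is behind the cover with one finger each side of centre, tips at scene crop (207,130) and (355,82). I check the tip height by depth.

```bash
python3 - <<'E'
from h import *
d=manip.snapshot("scene")
p=manip.read_state()["eef_pos"]; a=np.radians(-5.35); bx=np.array([np.cos(a),np.sin(a),0]); by=np.array([-np.sin(a),np.cos(a),0])
D=d["depth"][120:160,140:215]
K,R,t=d["K"],d["R"],d["t"]
vv,uu=np.mgrid[120:160,140:215]; P=np.stack([(uu-K[0,2])/K[0,0]*D,(vv-K[1,2])/K[1,1]*D,D],-1)-t
rel=P@R-p; X=np.stack([rel@bx,rel@by,rel[...,2]],-1)
m=(D>0)&(np.abs(X[...,0])<.03)&(np.abs(X[...,1])<.08)&(X[...,2]>-.02)
X=X[m]
for lo in np.arange(-.02,.05,.003):
    k=(X[:,2]>=lo)&(X[:,2]<lo+.003)
    if k.sum(): print("z",lo.round(3),k.sum(),"bx",X[k,0].min().round(3),X[k,0].max().round(3),"by",X[k,1].min().round(3),X[k,1].max().round(3))
E
```

```text
z 0.007 1 bx -0.003 -0.003 by 0.04 0.04
z 0.01 10 bx -0.008 0.01 by -0.045 0.046
z 0.013 13 bx -0.009 0.013 by -0.043 0.046
z 0.016 20 bx -0.009 0.014 by -0.048 0.05
z 0.019 24 bx -0.009 0.013 by -0.051 0.051
z 0.022 23 bx -0.008 0.012 by -0.052 0.051
z 0.025 22 bx -0.007 0.013 by -0.052 0.051
z 0.028 23 bx -0.005 0.014 by -0.052 0.051
z 0.031 20 bx -0.011 0.013 by -0.051 0.052
z 0.034 26 bx -0.009 0.013 by -0.052 0.052
z 0.037 23 bx -0.009 0.012 by -0.051 0.053
z 0.04 27 bx -0.006 0.014 by -0.051 0.052
z 0.043 23 bx -0.006 0.013 by -0.051 0.051
z 0.046 18 bx -0.01 0.014 by -0.052 0.045
z 0.049 19 bx -0.004 0.014 by -0.054 0.057
```

The tips are about 9 to 10 mm above the TCP at this opening. I lower to TCP z of about 0.027 and push forward to TCP x of about -110, square to the bed.

```bash
python3 -m jog '[{"hand":0.1,"travel":[0,0,3],"turn":[0,0,0]},{"hand":0.1,"travel":[0,0,1.6],"turn":[0,0,0]},{"hand":0.1,"travel":[0,0,0],"turn":[0,0,0]},{"hand":0.1,"travel":[0,0,0],"turn":[0,0,0]}]'
python3 st.py
python3 -m jog '[{"hand":0.1,"travel":[0.6,0,0],"turn":[0,0,0]},{"hand":0.1,"travel":[0.6,0,0],"turn":[0,0,0]},{"hand":0.1,"travel":[0.4,0,0],"turn":[0,0,0]},{"hand":0.1,"travel":[0.4,0,0],"turn":[0,0,0]},{"hand":0.1,"travel":[0.4,0,0],"turn":[0,0,0]},{"hand":0.1,"travel":[0.4,0,0],"turn":[0,0,0]},{"hand":0.1,"travel":[0.4,0,0],"turn":[0,0,0]},{"hand":0.1,"travel":[0.4,0,0],"turn":[0,0,0]}]'
python3 st.py
python3 -m jog '[{"hand":0.1,"travel":[0.4,0,0],"turn":[0,0,0]},{"hand":0.1,"travel":[0.4,0,0],"turn":[0,0,0]},{"hand":0.1,"travel":[0.4,0,0],"turn":[0,0,0]},{"hand":0.1,"travel":[0.4,0,0],"turn":[0,0,0]},{"hand":0.1,"travel":[0.4,0,0],"turn":[0,0,0]},{"hand":0.1,"travel":[0.4,0,0],"turn":[0,0,0]},{"hand":0.1,"travel":[0,0,0],"turn":[0,0,0]}]'
python3 st.py; python3 pic.py d
```

```text
time_s: 10.18
eef_pos: [0.4408, 0.0165, 0.0303]
tcp_rot: [-3.141, -0.002, -0.093]
force: [0.2, 0.3, 1.6]
grip_width: 0.0766
t 10.18 bed mm [-172.     0.4   30.3] rpy [-1.7999e+02 -1.0000e-01 -5.3300e+00] F [0.2 0.3 1.6] w 0.0766 q7 -1.56
time_s: 11.18
eef_pos: [0.4767, 0.0133, 0.0292]
tcp_rot: [-3.142, -0.001, -0.093]
force: [-1.5, 0.6, -1.3]
grip_width: 0.0772
t 11.18 bed mm [-135.9    0.6   29.2] rpy [-1.80e+02 -6.00e-02 -5.34e+00] F [-1.5  0.6 -1.3] w 0.0772 q7 -1.55
time_s: 12.05
eef_pos: [0.5015, 0.0108, 0.0294]
tcp_rot: [-3.142, -0.003, -0.093]
force: [-1.3, 0.2, -1.1]
grip_width: 0.0765
t 12.05 bed mm [-111.     0.4   29.4] rpy [-1.80e+02 -1.60e-01 -5.36e+00] F [-1.3  0.2 -1.1] w 0.0765 q7 -1.55
```

View pics/scene_d.png

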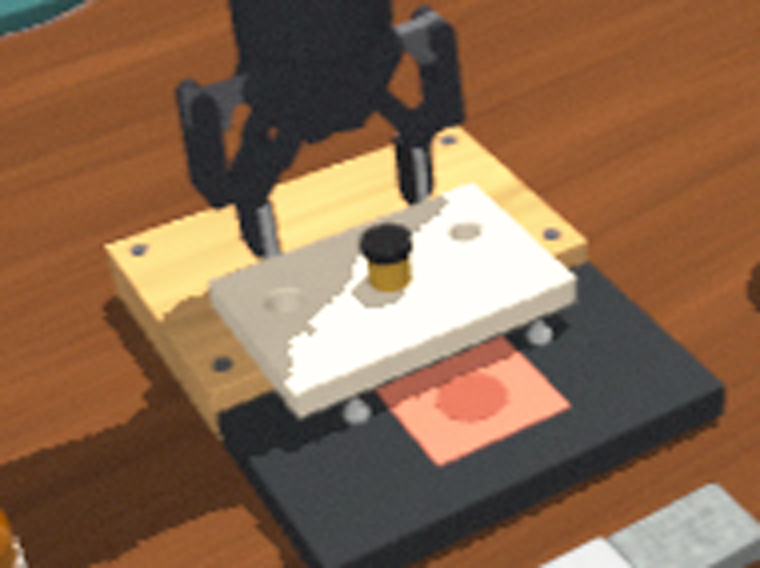

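View pics/top_d.png

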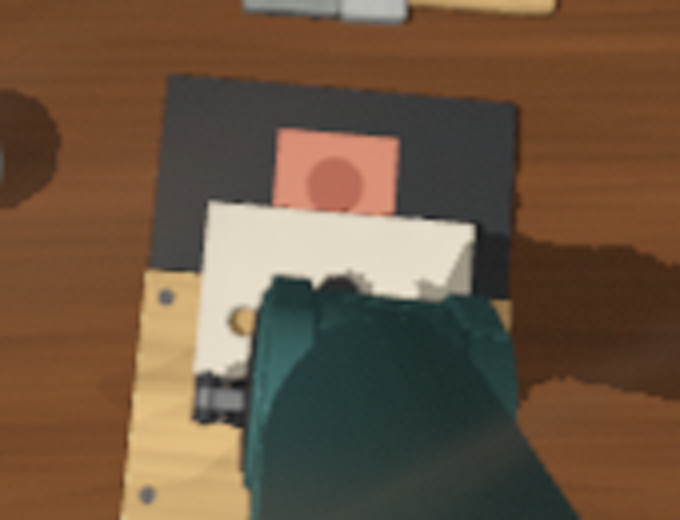

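The cover is now aligned with the bed and overhanging. Its corners are at top (207,201), (476,225) and left hole (243,320). I fit the pose.

```bash
python3 fc.py '{"fl":[207,201],"fr":[476,225],"hl":[243,319]}'
python3 - <<'E'
from h import *
d={"scene":manip.snapshot("scene")}
o=[("scene",crop(p,(110,120),4),m) for p,m in [((473,185),(-.05,.075,.047)),((577,279),(.05,.075,.047)),((301,401),(.05,-.075,.047)),((211,287),(-.05,-.075,.047)),((465,231),(-.015,.05,.047)),((284,300),(-.015,-.05,.047))]]
p,r=fit(d,o);a=np.radians(-5.49);dx=p[:2]-[.6137,.001]
print(np.array([np.cos(a)*dx[0]+np.sin(a)*dx[1],-np.sin(a)*dx[0]+np.cos(a)*dx[1]])*1e3,np.degrees(p[2]-a),np.abs(r).max())
E
```

```text
cover bed mm [-49.4  -3.6] yaw -0.5 res 0.84
[-48.11468073  -4.27004371] 1.1540342506007641 1.0128463316167426
```

Both cameras agree on y of about -4 mm with yaw near 0. A square nudge on the right side will fix y before the last push.

```bash
python3 -m jog '[{"hand":0.1,"travel":[-1,0,0],"turn":[0,0,0]},{"hand":0.1,"travel":[-2,0,0],"turn":[0,0,0]},{"hand":0.4,"travel":[0,0,-3],"turn":[0,0,0]},{"hand":0.4,"travel":[0,0,-4],"turn":[0,0,0]},{"hand":0.4,"travel":[0,0,-3],"turn":[0,0,0]},{"hand":0.4,"travel":[0,4,0],"turn":[0,0,0]},{"hand":0.4,"travel":[1,5,0],"turn":[0,0,0]},{"hand":0.4,"travel":[2,4,0],"turn":[0,0,0]}]'
python3 -m jog '[{"hand":0.4,"travel":[0,0,0],"turn":[0,0,-0.1745]},{"hand":0.4,"travel":[0,0,0],"turn":[0,0,-0.1745]},{"hand":0.4,"travel":[0,0,0],"turn":[0,0,-0.1745]},{"hand":0.4,"travel":[0,0,0],"turn":[0,0,-0.1745]},{"hand":0.4,"travel":[0,0,0],"turn":[0,0,-0.1745]},{"hand":0.4,"travel":[0,0,0],"turn":[0,0,-0.1745]},{"hand":0.4,"travel":[0,0,0],"turn":[0,0,-0.1745]},{"hand":0.4,"travel":[0,0,0],"turn":[0,0,-0.1745]}]'
python3 -m jog '[{"hand":0.4,"travel":[0,0,0],"turn":[0,0,-0.174]},{"hand":0.4,"travel":[0,3,0],"turn":[0,0,0]},{"hand":0.4,"travel":[0,3,0],"turn":[0,0,0]},{"hand":0.4,"travel":[0,0,0],"turn":[0,0,0]}]'
python3 st.py
```

```text
time_s: 13.25
eef_pos: [0.4863, -0.1198, 0.1295]
tcp_rot: [-3.142, 0.001, -0.093]
force: [1.1, 0.5, 0.4]
grip_width: 0.0512
time_s: 14.25
eef_pos: [0.4871, -0.1182, 0.1293]
tcp_rot: [3.141, -0.0, 1.309]
force: [-0.1, -0.2, -0.3]
grip_width: 0.0511
time_s: 14.75
eef_pos: [0.5499, -0.1239, 0.1295]
tcp_rot: [3.138, -0.001, 1.477]
force: [-0.1, 0.2, 0.2]
grip_width: 0.0511
t 14.75 bed mm [ -50.3 -129.2  129.5] rpy [ 1.7981e+02 -4.0000e-02  8.4630e+01] F [-0.1  0.2  0.2] w 0.0511 q7 -0.21
```

```bash
python3 pic.py e
```

View pics/top_e.png

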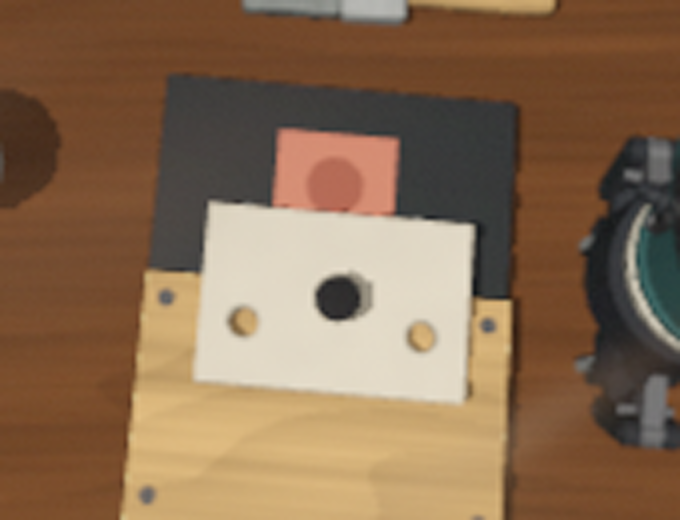

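Unobstructed: corners (207,201), (476,225), (466,402), (194,380); holes (243,321), (422,336).

```bash
python3 fc.py '{"fl":[207,201],"fr":[476,224],"rr":[466,402],"rl":[194,380],"hl":[243,320],"hr":[422,335]}'
python3 -m jog '[{"hand":0.4,"travel":[0.6,0,3],"turn":[0,0,0]},{"hand":0.4,"travel":[0.6,0,3],"turn":[0,0,0]},{"hand":0.4,"travel":[0.8,0,3],"turn":[0,0,0]},{"hand":0.4,"travel":[0.8,0,0.4],"turn":[0,0,0]},{"hand":0.4,"travel":[0.5,0,0],"turn":[0,0,0]},{"hand":0.4,"travel":[0,0,0],"turn":[0,0,0]}]'
python3 st.py
```

```text
cover bed mm [-49.3  -4.1] yaw 0.08 res 0.82
time_s: 15.65
eef_pos: [0.5513, -0.0907, 0.0365]
tcp_rot: [3.14, -0.0, 1.478]
force: [-0.1, -0.2, -0.4]
grip_width: 0.0514
t 15.65 bed mm [-52.  -96.   36.5] rpy [ 1.7989e+02 -1.0000e-02  8.4670e+01] F [-0.1 -0.2 -0.4] w 0.0514 q7 -0.32
```

```bash
python3 -m jog '[{"hand":0.4,"travel":[0.3,0,0],"turn":[0,0,0]},{"hand":0.4,"travel":[0.2,0,0],"turn":[0,0,0]},{"hand":0.4,"travel":[0.2,0,0],"turn":[0,0,0]},{"hand":0.4,"travel":[0.2,0,0],"turn":[0,0,0]},{"hand":0.4,"travel":[0.15,0,0],"turn":[0,0,0]},{"hand":0.4,"travel":[0,0,0],"turn":[0,0,0]}]'
python3 st.py; python3 pic.py f
```

```text
time_s: 16.4
eef_pos: [0.5514, -0.0822, 0.0354]
tcp_rot: [-3.141, 0.002, 1.475]
force: [0.0, -5.8, 2.3]
grip_width: 0.0511
t 16.4 bed mm [-52.6 -87.5  35.4] rpy [-1.7999e+02  9.0000e-02  8.4540e+01] F [ 0.  -5.8  2.3] w 0.0511 q7 -0.34
```

View pics/top_f.png

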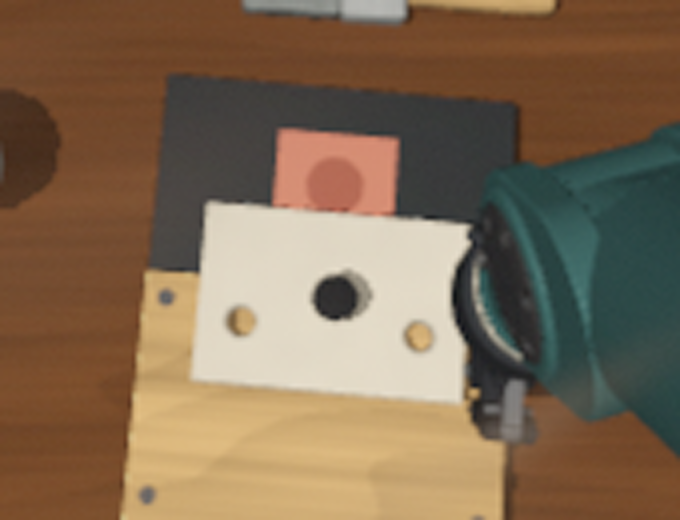

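The cover moved left by about 1.5 mm, with holes now at (240,320) and (419,336). About 2.5 mm more is needed.

```bash
python3 -m jog '[{"hand":0.4,"travel":[0.13,0,0],"turn":[0,0,0]},{"hand":0.4,"travel":[0.13,0,0],"turn":[0,0,0]},{"hand":0.4,"travel":[0,0,0],"turn":[0,0,0]}]'
python3 st.py; python3 pic.py g
```

```text
time_s: 16.88
eef_pos: [0.5519, -0.0785, 0.0354]
tcp_rot: [3.141, 0.0, 1.477]
force: [-0.2, -5.1, 3.5]
grip_width: 0.0513
t 16.88 bed mm [-52.5 -83.7  35.4] rpy [1.7999e+02 2.0000e-02 8.4600e+01] F [-0.2 -5.1  3.5] w 0.0513 q7 -0.34
```

View pics/top_g.png

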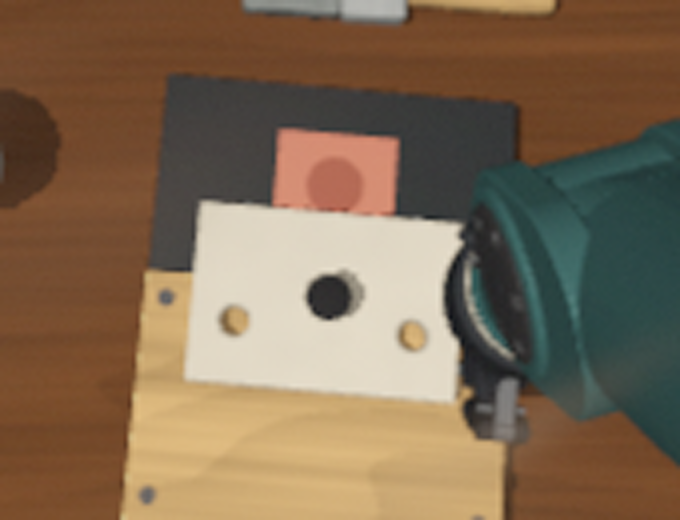

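Holes are now at (235,320) and (413,335); corners (199,201), (185,380), (455,402).

```bash
python3 fc.py '{"fl":[199,200],"rr":[456,402],"rl":[185,380],"hl":[235,319],"hr":[413,334]}'
python3 -m jog '[{"hand":0.4,"travel":[-1,0,0],"turn":[0,0,0]},{"hand":0.4,"travel":[-3,0,0],"turn":[0,0,0]},{"hand":0.1,"travel":[0,0,-4],"turn":[0,0,0]},{"hand":0.1,"travel":[0,0,-4],"turn":[0,0,0]},{"hand":0.1,"travel":[0,-3,-1.5],"turn":[0,0,0]},{"hand":0.1,"travel":[0,-3,0],"turn":[0,0,0]},{"hand":0.1,"travel":[0,-2.5,0],"turn":[0,0,0]},{"hand":0.1,"travel":[0,0,0],"turn":[0,0,0.1745]}]'
python3 -m jog '[{"hand":0.1,"travel":[0,0,0],"turn":[0,0,0.1745]},{"hand":0.1,"travel":[0,0,0],"turn":[0,0,0.1745]},{"hand":0.1,"travel":[0,0,0],"turn":[0,0,0.1745]},{"hand":0.1,"travel":[0,0,0],"turn":[0,0,0.1745]},{"hand":0.1,"travel":[0,0,0],"turn":[0,0,0.1745]},{"hand":0.1,"travel":[0,0,0],"turn":[0,0,0.1745]},{"hand":0.1,"travel":[0,0,0],"turn":[0,0,0.1745]},{"hand":0.1,"travel":[0,0,0],"turn":[0,0,0.1745]}]'
python3 st.py
```

```text
cover bed mm [-49.3   1.2] yaw 0.22 res 0.37
time_s: 18.02
eef_pos: [0.4601, -0.1086, 0.1298]
tcp_rot: [-3.138, -0.001, 1.299]
force: [0.8, -0.0, 0.5]
grip_width: 0.0771
time_s: 19.02
eef_pos: [0.4634, -0.1086, 0.1298]
tcp_rot: [-3.14, 0.0, -0.098]
force: [-0.7, 1.0, -0.6]
grip_width: 0.0766
t 19.02 bed mm [-137.8 -122.   129.8] rpy [-1.7992e+02  1.0000e-02 -5.6000e+00] F [-0.7  1.  -0.6] w 0.0766 q7 -1.37
```

```bash
python3 -m jog '[{"hand":0.1,"travel":[0,-4,0],"turn":[0,0,-0.0044]},{"hand":0.1,"travel":[0,-4,0],"turn":[0,0,0]},{"hand":0.1,"travel":[0,-3.3,0],"turn":[0,0,0]},{"hand":0.1,"travel":[0,-1,3],"turn":[0,0,0]},{"hand":0.1,"travel":[0,0,4],"turn":[0,0,0]},{"hand":0.1,"travel":[0,0,3.1],"turn":[0,0,0]},{"hand":0.1,"travel":[0,0,0],"turn":[0,0,0]},{"hand":0.1,"travel":[0,0,0],"turn":[0,0,0]}]'
python3 st.py
```

```text
time_s: 20.02
eef_pos: [0.4747, 0.0129, 0.0297]
tcp_rot: [-3.141, -0.0, -0.089]
force: [0.1, -0.8, 0.2]
grip_width: 0.0769
t 20.02 bed mm [-137.9    0.    29.7] rpy [-1.7996e+02 -2.0000e-02 -5.0900e+00] F [ 0.1 -0.8  0.2] w 0.0769 q7 -1.55
```

```bash
python3 -m jog '[{"hand":0.1,"travel":[1,0,0.2],"turn":[0,0,0.0045]},{"hand":0.1,"travel":[1,0,0],"turn":[0,0,0]},{"hand":0.1,"travel":[0.4,0,0],"turn":[0,0,0]},{"hand":0.1,"travel":[0.4,0,0],"turn":[0,0,0]},{"hand":0.1,"travel":[0.4,0,0],"turn":[0,0,0]},{"hand":0.1,"travel":[0.4,0,0],"turn":[0,0,0]},{"hand":0.1,"travel":[0.4,0,0],"turn":[0,0,0]},{"hand":0.1,"travel":[0.4,0,0],"turn":[0,0,0]}]'
python3 -m jog '[{"hand":0.1,"travel":[0.4,0,0],"turn":[0,0,0]},{"hand":0.1,"travel":[0.4,0,0],"turn":[0,0,0]},{"hand":0.1,"travel":[0.4,0,0],"turn":[0,0,0]},{"hand":0.1,"travel":[0.4,0,0],"turn":[0,0,0]},{"hand":0.1,"travel":[0,0,0],"turn":[0,0,0]}]'
python3 st.py; python3 pic.py h
```

```text
time_s: 21.02
eef_pos: [0.5134, 0.0085, 0.0269]
tcp_rot: [3.141, 0.01, -0.093]
force: [-5.3, 0.8, 5.5]
grip_width: 0.0767
time_s: 21.65
eef_pos: [0.5316, 0.0069, 0.0269]
tcp_rot: [3.141, 0.005, -0.094]
force: [-3.5, 1.6, 0.9]
grip_width: 0.0765
t 21.65 bed mm [-80.7  -0.6  26.9] rpy [179.98   0.29  -5.37] F [-3.5  1.6  0.9] w 0.0765 q7 -1.55
```

View pics/scene_h.png

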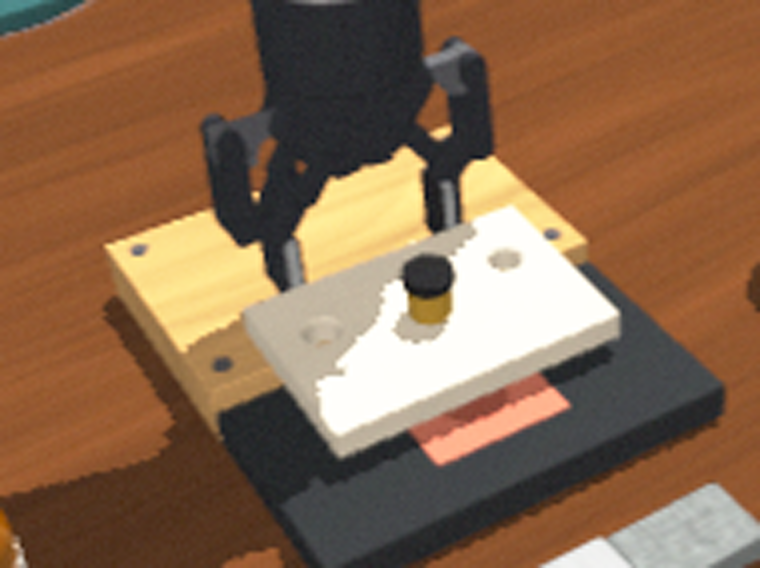

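View pics/top_h.png

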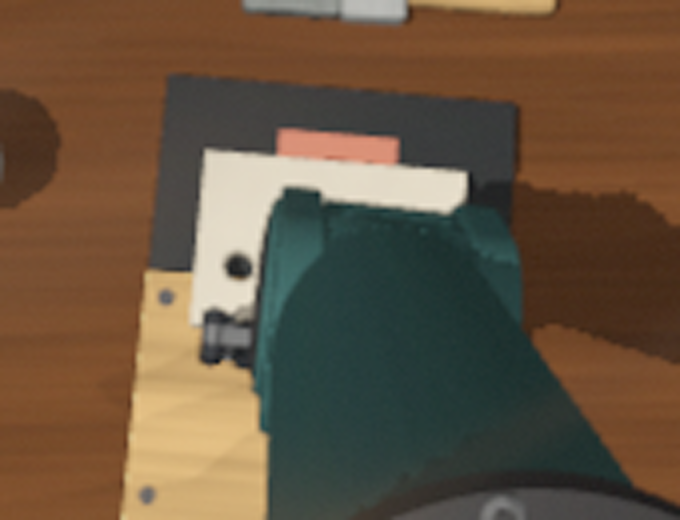

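```bash
python3 fc.py '{"fl":[205,149],"fr":[469,173],"hl":[239,265]}'
```

```text
cover bed mm [-19.5   1.1] yaw -0.63 res 0.46
```

The cover is straight and on line: x -19.5, y +1.1, yaw about -0.6°. I push on to x of about +5.

```bash
python3 -m jog '[{"hand":0.1,"travel":[0.4,0,0],"turn":[0,0,0]},{"hand":0.1,"travel":[0.4,0,0],"turn":[0,0,0]},{"hand":0.1,"travel":[0.4,0,0],"turn":[0,0,0]},{"hand":0.1,"travel":[0.4,0,0],"turn":[0,0,0]},{"hand":0.1,"travel":[0.3,0,0],"turn":[0,0,0]},{"hand":0.1,"travel":[0.3,0,0],"turn":[0,0,0]},{"hand":0.1,"travel":[0,0,0],"turn":[0,0,0]}]'
python3 st.py; python3 pic.py i
```

```text
time_s: 22.68
eef_pos: [0.5573, 0.0047, 0.0275]
tcp_rot: [-3.142, -0.002, -0.094]
force: [-2.3, 0.7, 0.2]
grip_width: 0.077
t 22.68 bed mm [-54.9  -0.4  27.5] rpy [-1.80e+02 -1.20e-01 -5.38e+00] F [-2.3  0.7  0.2] w 0.077 q7 -1.55
```

View pics/scene_i.png

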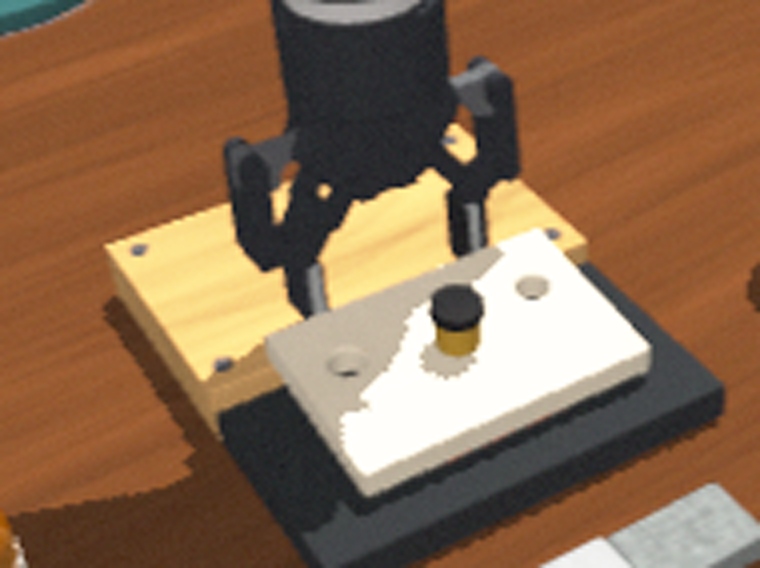

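View pics/top_i.png

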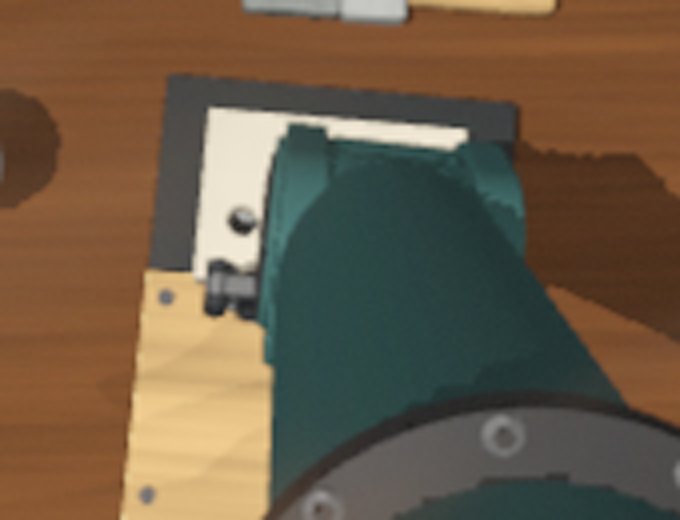

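The pin tip now shows at the front of the left hole, top (243,212), and the cover has tipped a little. About 8 mm to go, in small steps.

```bash
python3 -m jog '[{"hand":0.1,"travel":[0.2,0,0],"turn":[0,0,0]},{"hand":0.1,"travel":[0.2,0,0],"turn":[0,0,0]},{"hand":0.1,"travel":[0.1,0,0],"turn":[0,0,0]},{"hand":0.1,"travel":[0,0,0],"turn":[0,0,0]}]'
python3 st.py; python3 pic.py j
```

```text
time_s: 23.28
eef_pos: [0.5631, 0.0043, 0.0276]
tcp_rot: [-3.141, -0.004, -0.094]
force: [0.1, -0.5, -0.3]
grip_width: 0.0767
t 23.27 bed mm [-49.1  -0.3  27.6] rpy [-179.99   -0.2    -5.38] F [ 0.1 -0.5 -0.3] w 0.0767 q7 -1.55
```

View pics/scene_j.png

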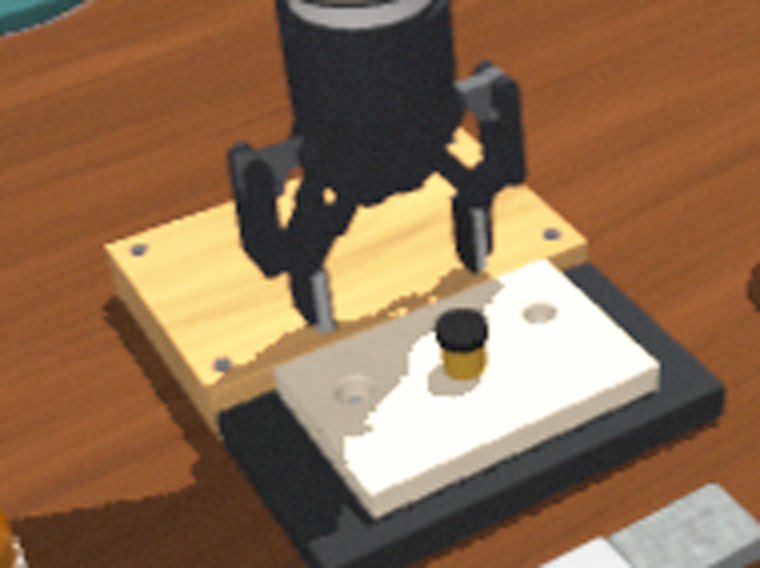

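View pics/top_j.png

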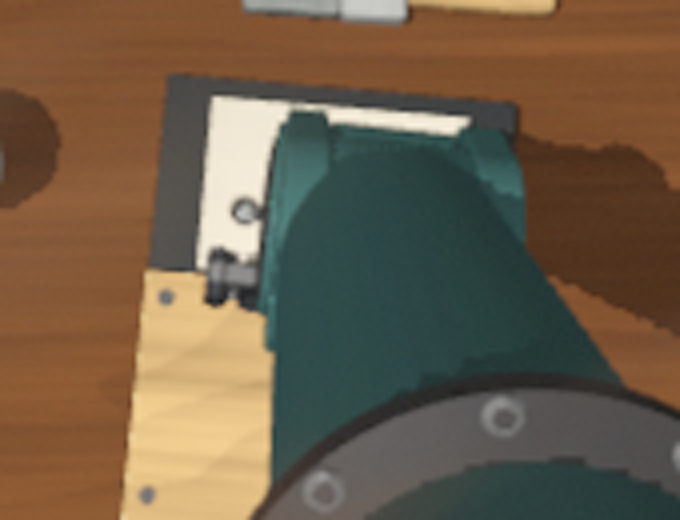

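It dropped: the pin is centred in the left hole, top (245,210), and the scene view shows the cover low. I back away and check.

```bash
python3 -m jog '[{"hand":0.1,"travel":[-1.5,0,0],"turn":[0,0,0]},{"hand":0.1,"travel":[-3,0,-1],"turn":[0,0,0]},{"hand":0.1,"travel":[-3,0,-4],"turn":[0,0,0]},{"hand":0.1,"travel":[0,0,-5],"turn":[0,0,0]},{"hand":0.1,"travel":[0,5,-3],"turn":[0,0,0]},{"hand":0.1,"travel":[0,6,0],"turn":[0,0,0]},{"hand":0.1,"travel":[0,6,0],"turn":[0,0,0]},{"hand":0.1,"travel":[0,0,0],"turn":[0,0,0]}]'
python3 -m jog '[{"hand":0.1,"travel":[0,5,0],"turn":[0,0,0]},{"hand":0.1,"travel":[0,0,0],"turn":[0,0,0]},{"hand":0.1,"travel":[0,0,0],"turn":[0,0,0]}]'
python3 st.py; python3 pic.py k
python3 - <<'E'
from h import *
# expected top-surface points if seated vs depth of cover
d=manip.snapshot("top"); a=np.radians(-5.35); K,R,t=d["K"],d["R"],d["t"]
vv,uu=np.mgrid[:384,:512]; D=d["depth"]
W=(np.stack([(uu-K[0,2])/K[0,0]*D,(vv-K[1,2])/K[1,1]*D,D],-1)-t)@R
dx=W[...,0]-.612; dy=W[...,1]; bx=np.cos(a)*dx+np.sin(a)*dy; by=-np.sin(a)*dx+np.cos(a)*dy
def med(x0,x1,y0,y1):
    m=(D>0)&(bx>x0)&(bx<x1)&(by>y0)&(by<y1); return (W[...,2][m].mean()*1e3).round(1)
print("top z front",med(.045,.06,-.07,.07),"rear",med(-.03,-.012,-.03,.03),"left",med(-.03,.06,.06,.072),"right",med(-.03,.06,-.072,-.06),"ledge",med(-.17,-.05,-.1,.1))
E
```

```text
time_s: 24.38
eef_pos: [0.4682, -0.1636, 0.1576]
tcp_rot: [3.139, -0.0, -0.105]
force: [0.2, 0.9, -0.2]
grip_width: 0.0768
time_s: 24.75
eef_pos: [0.4651, -0.2062, 0.1569]
tcp_rot: [-3.14, 0.001, -0.093]
force: [-0.3, -0.4, -0.6]
grip_width: 0.0769
t 24.75 bed mm [-127.  -219.   156.9] rpy [-1.7993e+02  7.0000e-02 -5.3400e+00] F [-0.3 -0.4 -0.6] w 0.0769 q7 -1.18
top z front 36.5 rear 36.5 left 36.4 right 36.1 ledge 33.1
```

View pics/scene_k.png

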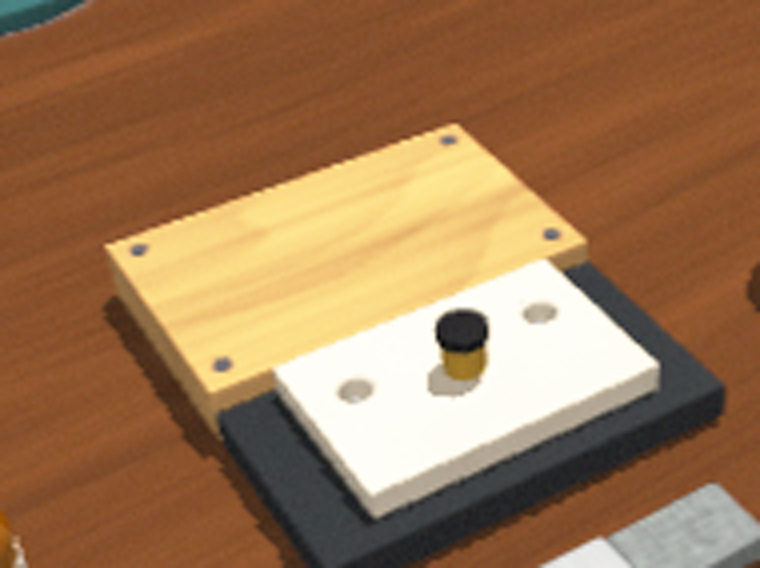

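View pics/top_k.png

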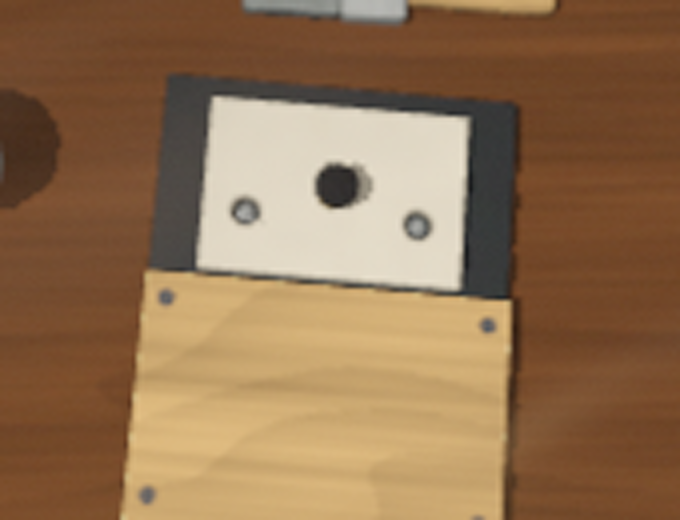

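Both pins sit inside their holes, top (245,211) and (417,226). The cover's top is level within 0.4 mm and 3.3 mm above the ledge (3 expected). The arm is clear, so I hand in.

```bash
python3 -c "
from station import manip
print(manip.hand_in())"
```

```text
the job is handed in; nothing more can be done
None
```

The cover is seated over both pins and lies flat on the bed. I handed the job in at about 25 s of the 64 s allowed.

**What I did:** I pushed the cover's right side with the fingers to take out part of the turn and the sideways offset. I then pushed the rear edge square to the bed, which left the cover about 4 mm off to one side. A second side nudge corrected that, and a last rear push moved it forward until it dropped. I then backed the arm well clear.

**Last checks:**
- **Fit:** the top picture shows both pin tips near the middle of their holes.
- **Height and level:** by depth, the cover's top is level within 0.4 mm and 3.3 mm above the ledge, where 3 mm is expected when seated.
- **Forces:** the forces I read while pushing stayed under about 8 N, and the wrist force read about zero after backing off.
- **Neck:** the fingers and gripper stayed clear of it in the pictures taken along the way.
- **Tub, jar and brush:** I kept the arm clear of them but did not measure their positions again at the end.

**Problems and disagreements:**
- **Calibration:** the two cameras disagreed by about 1 to 2 mm throughout, within the stated calibration.
- **Wrong-sign command:** one command had the wrong sign for "up", but it did not run; I corrected it before moving.

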